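# Shut and lock the filter box with its key

### The job

Shut the filter box's lid. Then take the key from its wooden stand, put its blade in the slotted lock on the lid and turn it a quarter turn clockwise until it seats at its stop, using only the key on the lock. Put the key back fully down in its stand, blade first and upright, and leave the other things where they are.

Things in the scene. Friction and masses are not known exactly. Their poses are not given: they have to be found in the camera images.
- filter_box: White sheet-metal filter box, fixed to the bench, 170 deep (x) x 160 wide (y) x 90 mm high, open at the top under its grey lid. Origin: centre of the underside; x points from its front (robot side) to its back, z up. The lid hinge lies along y on the back top rim, at x +85, z +90 mm. A hose stub sticks out 40 mm at the back.
- lid (a joint): Lid hinge angle, rad: 0 shut (hard stop), grows as the front edge rises; starts at 0.35 to 0.65. The hinge is stiff: the lid stays where it is left; 2 to 6 N pushing down near its front edge closes it. The lid is a flat grey plate 170 x 160 x 6 mm; when shut its underside is level with the box rim, its top 96 mm above the box's underside.
- lid_edge (a point): Middle of the lid's front edge, on its top face, 170 mm from the hinge line. Its x points from the front edge to the hinge along the lid, y along the edge, z out of the lid's top face.
- cam (a joint): Angle in rad of the slotted lock: 0 unlocked (slot runs front to back, towards the black mark at the front), grows clockwise seen from above, 1.571 locked (slot parallel to the lid's front edge, between the two side marks; hard stop). Starts at 0 to 0.3. About 0.08 Nm of friction; it stays where it is left.
- cam_slot (a point): Centre of the slot's mouth in the lock: a steel disc in a dark ring 52 mm across, on the lid's middle line 45 mm from its front edge, 9 mm proud of the lid. The slot runs along this point's x (either way round): 27 long, 7 wide, 9 mm deep, the top 3 mm of its long sides flared at 45 degrees to 13 mm wide. z points out of the lid. The key's blade has about 0.16 rad of play in it each way.
- key: Loose flat-blade key upright in the stand, 88 mm long, 0.12 kg. Origin: middle of the blade's end; z up the key to the handle. Steel blade 22 wide (x) x 3.5 thick (y) x 16 mm long; shank 10 mm thick; flange disc 38 mm across from z 40 to 44; black handle z 44 to 88 mm, 26 (x) x 14 mm (y), to be gripped across y. Looks the same after a half turn about z.
- key_tip (a point): The middle of the blade's end (same point as the key's origin).
- stand: Light wooden block 70 x 70 x 55 mm, fixed, with a round well 30 mm across straight through it. Origin: centre of its underside. It stands left or right of the filter box.
- stand_well (a point): Centre of the well's mouth on the stand's top face (55 mm up). When the key is home its flange lies on this face, so the blade's end is 40 mm below this point; any turn of the key about the vertical will do.
- model: Bystander: plaster jaw model, 50 x 60 x 29 mm, origin centre of underside.
- jar: Bystander: closed glass jar, 56 mm across, 75 mm high, origin centre of underside.
- bowl: Bystander: grey mixing bowl, 100 mm across, 55 mm high, origin centre of underside.
Things that resemble listed ones, but are neither listed nor needed, are in the scene too. What is meant by the key is not purple, and is the larger of those in its own colour. There is more than one size of the stand; the job needs the middle-sized.

How it is judged:
By the outcome, as a careful person would: the job done as asked, in the order asked, and still so for the second after the job is handed in, with the robot touching nothing.
It also fails if it takes over 72 s, if anything falls off the work surface, if the arm or the gripper's body presses on something with over 40 N, if the wrist force passes 120 N, or if a joint passes its speed limit or range.

### The arm

A 6-joint arm with a two-finger parallel gripper is mounted at the origin on the work surface. World frame = base frame: x ahead of the robot, y to its left, z up, the work surface at z = 0. Lengths are in m, angles in rad, forces in N, time in s.
With the tool pointing down it reaches from about 0.35 to 0.775 m from the base axis. Payload 7.3 kg.
Tool frame: the origin (TCP) lies on the centre line of the jaws, within the pads' length; the fingertips stand 25 mm ahead of it and the grasp point (between the pads) lies 6 mm ahead of it; z points along the fingers, y is the line along which they close (so a half turn about z gives the same grasp; the last joint's range is limited). The gripper opens to 92 mm and grips with 3 to 60 N. Pads are 19 mm wide; open, the fingers measure 130 mm over their backs; the gripper's body (75 mm by 190 mm) begins 47 mm behind the grasp point.
Start: joints at [0.999, 0.342, 1.524, -0, 1.275, -0.146], TCP at [0.217, 0.478, 0.252] pointing down, gripper open.
Joint ranges: [-2.53, 2.53], [-0.77, 2.02], [0.04, 2.7], [-1, 4.14], [0.28, 2.66], [-3.11, 3.11]. Speed limits (rad/s): [2.57, 2.57, 3.14, 3.14, 3.14, 3.14].

### API

Orientations are given as [roll, pitch, yaw] about the fixed x, y, z axes, in that order (R = Rz(yaw) Ry(pitch) Rx(roll)).
In Python, from cell import status, read_camera, camera_info, ticket, models gives the robot as it stands.
- The arm moves only by the tool send_rows, never from a script. Its argument "plan" is a list of rows, each an object with "offset": the shift along the tool's x, y, z in mm, a list of three; "yaw": the turn about the tool's z in rad. In form: [{"offset": [dx, dy, dz], "yaw": yaw}, ...]. A call has 1 to 20 rows; each row shifts and turns the commanded pose from where the row before left it, along the tool's axes as they then stand; what a row does not reach is not made up. A row lasts 1/10 s, in which the tool goes at most 50 mm and 8.59 degrees, less where a joint would pass 70% of its speed; a pose out of reach is approached as far as the arm can. A call is refused whole if a number of a shift passes 50 or a number of a turn 0.15, either way. A call with a gripper value outside its range is refused whole. "hand" is the closure, from 0 (fully open) to 1 (shut), set as the call begins (left out, the last holds). The fingers move at their own pace and stop on an object; "squeeze" is the grip in N (left out, the last holds). Time passes only in rows, so rows that do not move let the fingers close. It gives the time, the measured TCP pose, the force, the opening and the grip force at its end, in the units of the state.
- status.observe(): the state, without advancing time (a new reading comes with each control period).
- read_camera(name): name is "side" or "top" or "wrist"; returns the picture (480x640x3 uint8, red, green, blue); there is no depth.
- camera_info(name): a dict with "vfov" (degrees; the focal length in pixels is half the picture's height over the tangent of half this angle, whatever the lens; pixels are square), "cx", "cy" (the principal point, pixels), "origin" and "attitude" of the camera in the world. Camera axes: x right, y down, z forward; pixel columns grow to the right and rows downward; lengths in m; the calibration is good to about 2 mm. The wrist camera is an equidistant fisheye: a pixel r from the principal point sees the ray r / f radians off the axis. A picture is of the moment at which its call begins: read the wrist's pose just before it. camera_info takes no time and is no camera call; for the wrist camera it gives the pose at the moment of the call.
- ticket.hand_in(): hands the job in; it is judged then, once.
Trained networks look in the newest picture that a camera, given by its name, has taken for a name from the list of things; names that differ only in an ending like _2 or _b are one class to them, and where a whole thing is asked for, a point or a joint stands for the part that bears it (a point fixed in the world has none). Each returns a list of dicts, best first, with "conf" (0 to 1); they miss things now and then, are a little off and sometimes report something else, mostly with a low value. They report only what shows in the picture. A call takes as long as a camera call. They do not tell look-alikes from the thing itself.
- models.regions_of(camera, label): "mask" (480x640 bool, what is visible of it) and "extent" ([left, top, right, bottom] in pixels, round what is visible of it).
The state is a dict: "time": time; "qpos": joint angles; "qvel": joint speeds; "joint_efforts": joint torques, N m; "tool_pos": TCP position; "tool_rot": TCP orientation; "contact_force": force on the tool from outside, world axes, zero at the start; "torque": the same for the moment, N m; "opening": finger opening in m; "grip_force": force on a finger pad.
Only numpy, scipy, OpenCV 4.12 (cv2) and the standard library are available. Lean on these libraries where they do the work, as an engineer would, in place of code of your own. Each camera call takes 0.05 s, during which the arm holds its last target. There are 200 camera calls.

## Working session

There is one attempt and no reset: what is moved stays moved. The work goes in short steps, Python scripts to look and compute and a tool call to move; the robot and the scene stay as the last step left them, time stands still between calls to the robot, and variables do not carry over. Pictures are saved under pics/ and viewed, at most 10 in all, crops included, and the job is handed in when it is done.

Besides the shell and the picture viewer there is one more tool, called after ">>>" as name([rows], argument=value, ...), one row to a line, values as JSON. send_rows: Moves the arm, as the interface text tells. Its arguments: {"type":"object","properties":{"plan":{"type":"array"},"hand":{"type":"number"},"squeeze":{"type":"number"}},"required":["plan"]}

```bash
ls; mkdir -p pics
python3 - <<'E'
from cell import status, read_camera, camera_info, models
import cv2
for n in ["top","side"]:
    im=read_camera(n); cv2.imwrite(f"pics/{n}0.png",im[:,:,::-1]); print(n,camera_info(n))
    for l in ["filter_box","lid","key","stand","cam","jar","bowl","model"]:
        print(l,[(round(r["conf"],2),[int(v) for v in r["extent"]]) for r in models.regions_of(n,l)])
print(camera_info("wrist"),status.observe())
E
```

```text
pics
top {'vfov': 44.08666465897585, 'cx': 312.2203772112468, 'cy': 251.08447415255378, 'origin': array([ 0.47999568, -0.02810201,  1.27786065]), 'attitude': array([-3.08914551e+00, -6.57481060e-04, -1.56667971e+00])}
filter_box [(0.78, [259, 148, 350, 257])]
lid [(0.78, [262, 161, 350, 242]), (0.27, [153, 290, 186, 318])]
key [(0.68, [466, 295, 488, 312]), (0.65, [420, 303, 438, 318]), (0.45, [425, 345, 437, 361]), (0.21, [262, 161, 350, 243])]
stand [(0.94, [328, 281, 378, 329]), (0.85, [417, 247, 447, 273]), (0.78, [407, 295, 447, 332])]
cam [(0.53, [292, 207, 318, 224])]
jar [(0.82, [436, 166, 469, 198])]
bowl [(0.7, [133, 151, 185, 196])]
model [(0.86, [152, 288, 185, 318]), (0.71, [438, 168, 469, 197])]
side {'vfov': 47.117165505146914, 'cx': 313.38273866498736, 'cy': 240.03780313886085, 'origin': array([ 0.31923413, -0.92275776,  0.66602666]), 'attitude': array([-2.12618122,  0.01843522, -0.25280171])}
filter_box [(0.67, [300, 185, 411, 299])]
lid [(0.86, [311, 190, 411, 242])]
key [(0.97, [295, 372, 321, 420]), (0.87, [217, 351, 238, 387]), (0.63, [269, 324, 292, 359])]
stand
[... 437 characters left out ...]
{'time': 0.9, 'qpos': array([ 9.99005474e-01,  3.41987411e-01,  1.52406945e+00, -1.04488201e-05,
        1.27542141e+00, -1.46009679e-01]), 'qvel': array([ 5.08497079e-04, -9.58184632e-04,  2.53039729e-03, -1.38257437e-03,
       -3.49338724e-05,  6.87953233e-04]), 'joint_efforts': array([-7.82437946e-04, -4.31135559e+01, -2.44467008e+01,  7.15408986e-02,
        4.81478346e-02,  7.21450078e-06]), 'tool_pos': array([0.21684172, 0.47815168, 0.25175773]), 'tool_rot': array([3.14148094e+00, 2.65316518e-05, 2.71581452e+00]), 'contact_force': array([-0.58484775,  0.00936233, -0.07000056]), 'torque': array([ 0.02828914, -0.01249633,  0.03479339]), 'grip_force': 0.0, 'opening': 0.09196552353082266}
```

Run:
```python
import cv2,numpy as np
a=cv2.imread("pics/top0.png")[140:370,120:500]; b=cv2.imread("pics/side0.png")[160:430,200:480]
a=cv2.resize(a,None,fx=1.05*0+400/380,fy=400/380) if 0 else cv2.resize(a,(400*1,242))
cv2.imwrite("pics/t1.png",cv2.resize(cv2.imread("pics/top0.png")[140:370,120:500],None,fx=2.1,fy=2.1,interpolation=cv2.INTER_CUBIC))
cv2.imwrite("pics/s1.png",cv2.resize(b,None,fx=2.2,fy=2.2,interpolation=cv2.INTER_CUBIC))
```

```text
(no output)
```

View pics/t1.png

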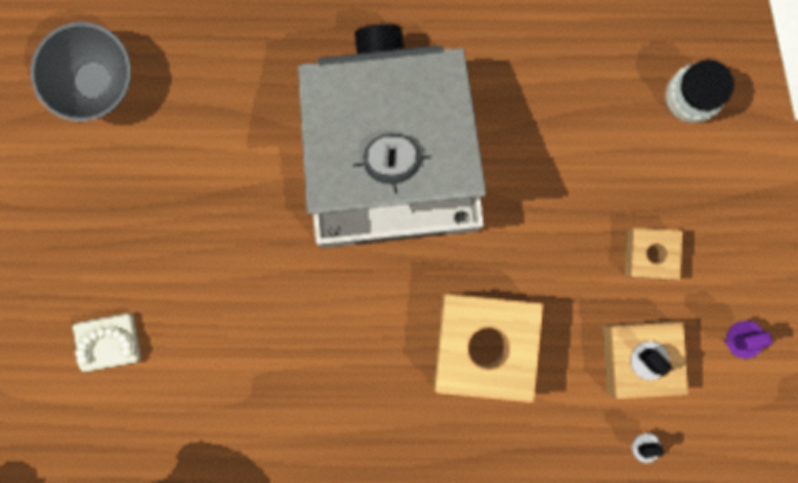

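View pics/s1.png

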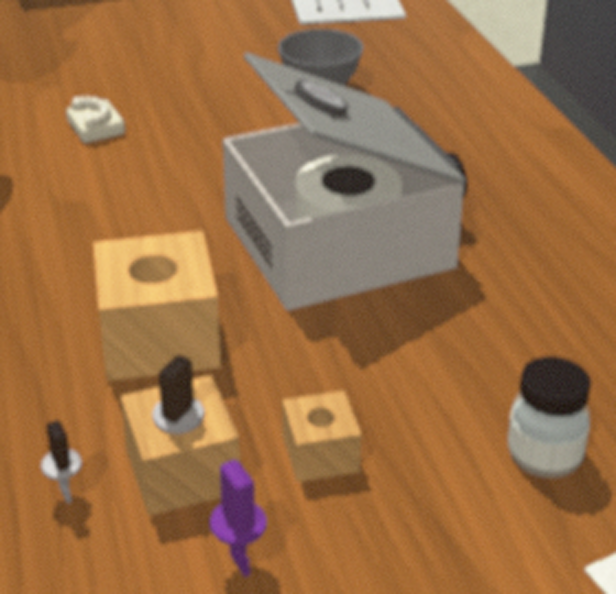

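Top view (crop px):
- Three stands: large, empty, at (488,348); middle, with a key in it, at (650,360); small, empty, at (655,253).
- Three keys: large black one in the middle stand (650,360), small black one (648,447), purple one (748,340).

The key meant is the larger black one in the middle stand. The lid is open, with the lock at (392,157).

Next I fit the poses from both views.

```bash
cat > h.py <<'E'
import numpy as np
from scipy.spatial.transform import Rotation as R
from scipy.optimize import least_squares
from cell import camera_info
def rot(a): return R.from_euler("xyz",a).as_matrix()
def foc(c): return 240/np.tan(np.radians(c["vfov"])/2)
def proj(c,P,fish=False):
    q=(np.atleast_2d(P)-c["origin"])@rot(c["attitude"]); f=foc(c)
    if fish:
        r=np.hypot(q[:,0],q[:,1]); s=f*np.arctan2(r,q[:,2])/np.maximum(r,1e-9)
    else: s=f/q[:,2]
    return np.c_[c["cx"]+s*q[:,0],c["cy"]+s*q[:,1]]
def ray(c,uv,fish=False):
    d=(np.array(uv,float)-[c["cx"],c["cy"]])/foc(c)
    if fish:
        t=np.linalg.norm(d); d=np.r_[d/max(t,1e-9)*np.sin(t),np.cos(t)]
    else: d=np.r_[d,1]
    return rot(c["attitude"])@d
def atz(c,uv,z,fish=False):
    d=ray(c,uv,fish); return c["origin"]+d*(z-c["origin"][2])/d[2]
def tri(obs): # [(cam,uv,fish)]
    A=0;b=0
    for c,uv,f in obs:
        d=ray(c,uv,f);d/=np.linalg.norm(d);M=np.eye(3)-np.outer(d,d);A=A+M;b=b+M@c["origin"]
    return np.linalg.solve(A,b)
E
python3 - <<'E'
from h import *
T,S=camera_info("top"),camera_info("side")
t=lambda u,v:(120+u/2.1,140+v/2.1); s=lambda u,v:(200+u/2.2,160+v/2.2)
def box(p):
    x,y,w,a=p; M=R.from_euler("z",w).as_matrix(); o=np.array([x,y,0])
    L=lambda r,yy,h:[.085-r*np.cos(a)+h*np.sin(a)*0+h*np.sin(a)*1,yy,.09+r*np.sin(a)+h*np.cos(a)]
    B=np.array([[-.085,.08,.09],[-.085,-.08,.09],[-.085,-.08,0],[.085,-.08,.0],L(.17,.08,.006),L(.17,-.08,.006),L(.125,0,.015)])@M.T+o
    return B
def f(p):
    B=box(p)
    return np.r_[(proj(T,B[[0,1,4,5,6]])-[t(316,241),t(482,229),t(308,211),t(485,194),t(392,157)]).ravel(),
     (proj(S,B[[0,1,2,4]])-[s(225,140),s(288,224),s(290,306),s(245,55)]).ravel()]
r=least_squares(f,[.55,0,0,.5],loss="soft_l1");print("box",r.x.round(4),np.round(f(r.x),1))
B=box(r.x);print(B.round(3))
print("stand key/handle tri",tri([(T,t(650,362),0),(S,s(179,413),0)]))  # flange centre
print("handle top",tri([(T,t(654,352),0),(S,s(178,366),0)]))
c=[t(604,325),t(685,322),t(688,393),t(610,398)]
P=np.array([atz(T,q,.055) for q in c]);print("stand",P.round(3),P.mean(0),np.linalg.norm(P-np.roll(P,1,0),axis=1))
for n,q in [("smallkey",t(648,447)),("purple",t(748,340)),("bigstand",t(488,348)),("smst",t(655,253))]: print(n,atz(T,q,.05))
E
```

```text
box [ 0.6289 -0.0158  0.1037  0.4683] [ 0.1 -0.7  0.3 -2.9 -0.3  0.3  0.6 -0.1  0.  -0.9 -0.3 -1.6 -0.4 -0.1
 -1.2  0.8 -0.8 -0. ]
[[ 0.536  0.055  0.09 ]
 [ 0.553 -0.104  0.09 ]
 [ 0.553 -0.104  0.   ]
 [ 0.722 -0.087  0.   ]
 [ 0.557  0.057  0.172]
 [ 0.574 -0.102  0.172]
 [ 0.609 -0.018  0.16 ]]
stand key/handle tri [ 0.42114772 -0.27028921  0.05641276]
handle top [ 0.4280393  -0.26557038  0.09582171]
stand [[ 0.455 -0.225  0.055]
 [ 0.458 -0.305  0.055]
 [ 0.389 -0.307  0.055]
 [ 0.384 -0.231  0.055]] [ 0.42153089 -0.26705884  0.055     ] [0.07134573 0.07948826 0.06926023 0.0764378 ]
smallkey [ 0.33590519 -0.26873638  0.05      ]
purple [ 0.44074995 -0.36774876  0.05      ]
bigstand [ 0.43186243 -0.11201935  0.05      ]
smst [ 0.52599016 -0.2768206   0.05      ]
```

>>> send_rows([
  {"offset": [0, 0, 0], "yaw": -0.132},
  {"offset": [0, 0, 0], "yaw": -0.132},
  {"offset": [0, 0, 0], "yaw": -0.132},
  {"offset": [0, 0, 0], "yaw": -0.132},
  {"offset": [-19, -33.4, 0], "yaw": 0},
  {"offset": [-19, -33.4, 0], "yaw": 0},
  {"offset": [-19, -33.4, 0], "yaw": 0},
  {"offset": [-19, -33.4, 0], "yaw": 0},
  {"offset": [-19, -33.4, 0], "yaw": 0},
  {"offset": [-19, -33.4, 0], "yaw": 0},
  {"offset": [-19, -33.4, 0], "yaw": 0},
  {"offset": [-19, -33.4, 0], "yaw": 0},
  {"offset": [-19, -33.4, 0], "yaw": 0},
  {"offset": [-19, -33.4, 0], "yaw": 0},
  {"offset": [-19, -33.4, 0], "yaw": 0},
  {"offset": [-19, -33.4, 0], "yaw": 0},
  {"offset": [-19, -33.4, 0], "yaw": 0},
  {"offset": [-19, -33.4, 0], "yaw": 0},
  {"offset": [-19, -33.4, 0], "yaw": 0},
  {"offset": [-19, -33.4, 0], "yaw": 0},
], hand=1, squeeze=20)

```text
time: 2.9
tool_pos: [0.5745, -0.0239, 0.2517]
tool_rot: [3.141, 0.0, -3.04]
contact_force: [0.2, 0.1, 0.6]
opening: 0.0003
grip_force: 0.0
```

>>> send_rows([
  {"offset": [0, 2, 25], "yaw": 0},
  {"offset": [0, 0, 25], "yaw": 0},
  {"offset": [1.8, 0, 5], "yaw": 0},
  {"offset": [1.8, 0, 5], "yaw": 0},
  {"offset": [1.8, 0, 5], "yaw": 0},
  {"offset": [1.8, 0, 5], "yaw": 0},
  {"offset": [1.8, 0, 5], "yaw": 0},
  {"offset": [1.8, 0, 5], "yaw": 0},
  {"offset": [1.8, 0, 5], "yaw": 0},
  {"offset": [1.8, 0, 5], "yaw": 0},
  {"offset": [1.8, 0, 5], "yaw": 0},
  {"offset": [0.8, 0, 5], "yaw": 0},
  {"offset": [0.8, 0, 5], "yaw": 0},
  {"offset": [0.8, 0, 5], "yaw": 0},
  {"offset": [0.8, 0, 5], "yaw": 0},
  {"offset": [0.8, 0, 5], "yaw": 0},
  {"offset": [0.8, 0, 4], "yaw": 0},
  {"offset": [0.8, 0, 3], "yaw": 0},
])

```text
time: 4.7
tool_pos: [0.5502, -0.0224, 0.1242]
tool_rot: [3.141, -0.003, -3.039]
contact_force: [-4.3, -0.8, 3.5]
opening: 0.0002
grip_force: 2.5
```

>>> send_rows([
  {"offset": [0, 0, 2], "yaw": 0},
  {"offset": [0, 0, 2], "yaw": 0},
  {"offset": [0, 0, 1], "yaw": 0},
  {"offset": [0, 0, 1], "yaw": 0},
])

```text
time: 5.1
tool_pos: [0.5503, -0.0223, 0.121]
tool_rot: [3.141, -0.002, -3.039]
contact_force: [-16.8, 0.2, 29.9]
opening: 0.0004
grip_force: 16.6
```

>>> send_rows([
  {"offset": [0, 0, -10], "yaw": 0},
  {"offset": [0, 0, -30], "yaw": 0},
  {"offset": [0, 0, -30], "yaw": 0},
  {"offset": [0, 0, -30], "yaw": 0},
  {"offset": [0, 0, -30], "yaw": 0},
  {"offset": [0, 0, -20], "yaw": 0},
  {"offset": [0, 0, 0], "yaw": 0},
], hand=0.55)

```text
time: 5.8
tool_pos: [0.5534, -0.0226, 0.2719]
tool_rot: [-3.14, 0.007, -3.039]
contact_force: [-0.5, 0.2, -0.3]
opening: 0.0408
grip_force: 0.0
```

Run:
```python
from h import *
from cell import status, read_camera, models
import cv2
print(status.observe()["tool_pos"])
c=camera_info("wrist");im=read_camera("wrist");cv2.imwrite("pics/w1.png",im[:,:,::-1]);np.save("w1.npy",c)
for l in ["lid","cam","cam_slot","key","stand"]:
    print(l,[(round(r["conf"],2),[int(v) for v in r["extent"]]) for r in models.regions_of("wrist",l)])
print("pred lock",proj(c,[[.5889,-.0199,.105]],1),"key",proj(c,[[.421,-.269,.099]],1),c["origin"],c["attitude"])
```

```text
[ 0.55341568 -0.0226103   0.27190718]
lid [(0.66, [220, 198, 399, 368])]
cam [(0.97, [287, 229, 337, 274])]
cam_slot [(0.69, [287, 230, 336, 274])]
key [(0.94, [59, 40, 105, 75]), (0.83, [0, 68, 60, 98])]
stand [(0.97, [171, 12, 294, 123]), (0.8, [69, 129, 120, 177]), (0.67, [65, 26, 141, 96]), (0.18, [539, 103, 582, 151])]
pred lock [[313.18276182 255.22508922]] key [[67.72145976 55.13679867]] [ 0.47400464 -0.0316175   0.40421891] [2.84224228e+00 2.03647266e-03 1.67377554e+00]
```

View pics/w1.png

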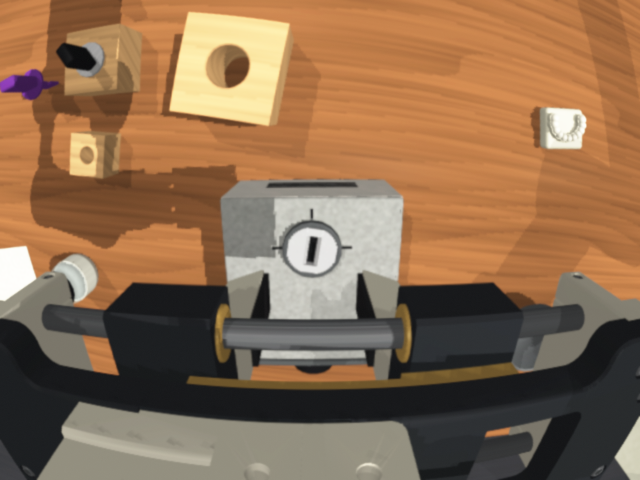

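The lid is shut. The lock is at px (312,250), with its slot slightly turned. The key is in the middle stand at (85,57). Now I go above the key.

>>> send_rows([
  {"offset": [0, 0, 0], "yaw": 0.147},
  {"offset": [0, 0, 0], "yaw": 0.147},
  {"offset": [0, 0, 0], "yaw": 0.147},
  {"offset": [0, 0, 0], "yaw": 0.147},
  {"offset": [0, 0, 0], "yaw": 0.147},
  {"offset": [0, 0, 0], "yaw": 0.147},
  {"offset": [0, 0, 0], "yaw": 0.147},
  {"offset": [0, 0, 0], "yaw": 0.147},
  {"offset": [0, 0, 0], "yaw": 0.147},
  {"offset": [0, 0, 0], "yaw": 0.147},
  {"offset": [0, 0, 0], "yaw": 0.147},
  {"offset": [0, 0, 0], "yaw": 0.147},
  {"offset": [0, 0, 0], "yaw": 0.147},
  {"offset": [0, 0, 0], "yaw": 0.147},
  {"offset": [0, 0, 0], "yaw": 0.147},
])

```text
time: 7.6
tool_pos: [0.5516, -0.0226, 0.2677]
tool_rot: [-3.14, 0.0, 1.033]
contact_force: [-0.0, -0.1, -0.3]
opening: 0.0415
grip_force: 0.0
```

>>> send_rows([
  {"offset": [-30, 1, 0], "yaw": 0},
  {"offset": [-31, 1, 0], "yaw": 0},
  {"offset": [-31, 1, 0], "yaw": 0},
  {"offset": [-31, 1, 0], "yaw": 0},
  {"offset": [-31, 1, 0], "yaw": 0},
  {"offset": [-31, 1, 0], "yaw": 0},
  {"offset": [-31, 1, 0], "yaw": 0},
  {"offset": [-31, 1, 0], "yaw": 0},
  {"offset": [-31, 1, 0], "yaw": 0},
  {"offset": [0, 0, 0], "yaw": 0},
])

```text
time: 8.6
tool_pos: [0.4171, -0.2693, 0.2678]
tool_rot: [-3.14, 0.001, 1.035]
contact_force: [-0.3, 0.2, 0.1]
opening: 0.0413
grip_force: 0.0
```

Run:
```python
from h import *
from cell import status, read_camera, models
import cv2
s=status.observe();print(s["tool_pos"],s["tool_rot"],s["qpos"])
c=camera_info("wrist");im=read_camera("wrist");cv2.imwrite("pics/w2.png",im[:,:,::-1]);np.save("w2.npy",c)
for l in ["key","stand"]:
    print(l,[(round(r["conf"],2),[int(v) for v in r["extent"]]) for r in models.regions_of("wrist",l)])
p=proj(c,[[.421,-.27,.059]],1)[0];print("pred",p,proj(c,[[.421,-.27,.099]],1))
x,y=(p-[100,90]).astype(int);x=max(x,0);y=max(y,0);print(x,y)
cv2.imwrite("pics/w2c.png",cv2.resize(im[y:y+180,x:x+200,::-1],None,fx=3,fy=3,interpolation=cv2.INTER_CUBIC))
# slot in w1
c=np.load("w1.npy",allow_pickle=True).item();g=cv2.cvtColor(cv2.imread("pics/w1.png"),cv2.COLOR_BGR2GRAY)
yy,xx=np.mgrid[:480,:640];m=(np.hypot(xx-312,yy-250)<20)&(g<90)
P=np.array([atz(c,q,.105,1)[:2] for q in np.c_[xx[m],yy[m]]]);print("slot",m.sum(),P.mean(0))
w,v=np.linalg.eigh(np.cov(P.T));print("slot yaw",np.arctan(v[1,1]/v[0,1]),np.sqrt(12*w))
```

```text
[ 0.41706548 -0.26934608  0.26783126] [-3.14030826e+00  6.93211297e-04  1.03510768e+00] [-7.27370760e-01  2.77445889e-01  1.57118175e+00 -9.61790855e-04
  1.29409394e+00 -1.91418394e-01]
key [(0.91, [233, 229, 258, 261]), (0.66, [363, 251, 398, 276]), (0.61, [296, 179, 336, 230])]
stand [(0.96, [172, 0, 310, 120]), (0.91, [377, 120, 441, 182]), (0.57, [269, 149, 366, 247])]
pred [316.89915437 201.13037204] [[317.40888321 211.36944544]]
216 111
slot 167 [ 0.583715   -0.02174247]
slot yaw -0.032518431635263224 [0.00574353 0.02273899]
```

View pics/w2c.png

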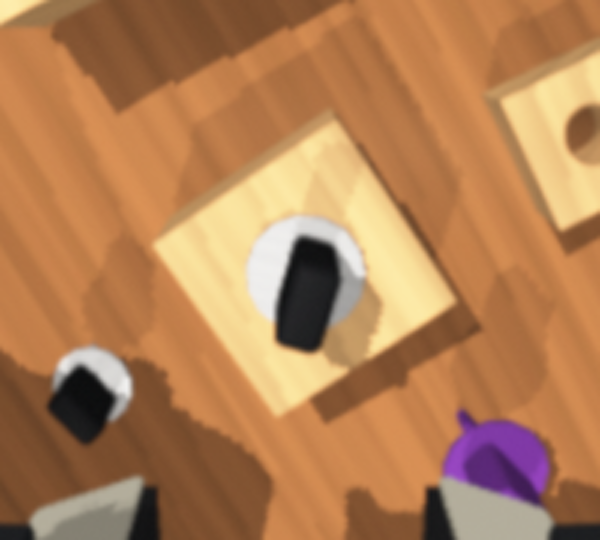

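The crop shows the large black key upright in the middle stand: flange at crop (307,273), handle turned about 0.21 rad clockwise of tool x. The small black key at (90,390) and the purple one at (497,465) are not it. While the arm is out of the way, I re-measure the lock on the shut lid.

Run:
```python
from h import *
from cell import read_camera, models
import cv2
W=np.load("w1.npy",allow_pickle=True).item(); K=np.load("w2.npy",allow_pickle=True).item()
print("key flange",atz(K,(318.3,202),.059,1),"top",atz(K,(318.5,213.3),.099,1))
obs=[];tiles=[]
for n in ["top","side"]:
    im=read_camera(n);c=camera_info(n);r=models.regions_of(n,"cam")
    print(n,[(round(q["conf"],2),q["extent"]) for q in r], proj(c,[[.5889,-.0199,.105],[.584,-.021,.105]]))
    u,v=proj(c,[[.586,-.02,.105]])[0].astype(int);print("off",u-40,v-35)
    tiles.append(cv2.resize(im[v-35:v+35,u-40:u+40,::-1],(400,350),interpolation=cv2.INTER_CUBIC))
cv2.imwrite("pics/lock.png",np.hstack(tiles))
```

```text
key flange [ 0.4217086  -0.27139364  0.059     ] top [ 0.42094115 -0.27190114  0.099     ]
top [(0.54, [298.3, 218.3, 315.6, 240.6])] [[307.9271921  227.26221244]
 [308.47018676 229.72414806]]
off 267 193
side [(0.73, [433.5, 319.8, 468.2, 379.0]), (0.5, [326.2, 227.4, 343.2, 238.5])] [[336.29901742 229.78148729]
 [334.08990674 230.40676113]]
off 294 195
```

View pics/lock.png

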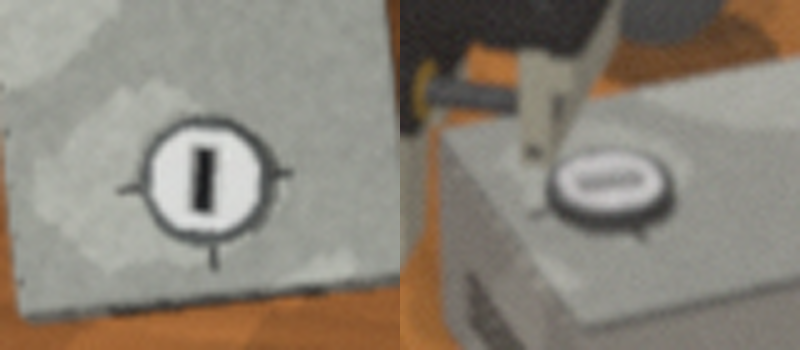

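Top crop: lock centre (208,180), slot (205,180), slot yaw about −0.05 (cam about 0.15). Together this puts the lock at roughly (0.586, −0.0205). Now the key.

>>> send_rows([
  {"offset": [0, 0, 0], "yaw": 0.105},
  {"offset": [0, 0, 0], "yaw": 0.105},
  {"offset": [1.2, 4.6, 0], "yaw": 0},
  {"offset": [0, 0, 25], "yaw": 0},
  {"offset": [0, 0, 25], "yaw": 0},
  {"offset": [0, 0, 25], "yaw": 0},
  {"offset": [0, 0, 25], "yaw": 0},
  {"offset": [0, 0, 20], "yaw": 0},
  {"offset": [0, 0, 20], "yaw": 0},
  {"offset": [0, 0, 20], "yaw": 0},
  {"offset": [0, 0, 12], "yaw": 0},
  {"offset": [0, 0, 6], "yaw": 0},
  {"offset": [0, 0, 0], "yaw": 0},
])

```text
time: 10.25
tool_pos: [0.4229, -0.2688, 0.0903]
tool_rot: [-3.141, -0.0, 0.83]
contact_force: [0.3, 0.3, 0.3]
opening: 0.0413
grip_force: 0.0
```

>>> send_rows([
  {"offset": [0, 0, 0], "yaw": 0},
  {"offset": [0, 0, 0], "yaw": 0},
  {"offset": [0, 0, 0], "yaw": 0},
  {"offset": [0, 0, 0], "yaw": 0},
  {"offset": [0, 0, 0], "yaw": 0},
  {"offset": [0, 0, 0], "yaw": 0},
], hand=1, squeeze=40)

```text
time: 10.85
tool_pos: [0.423, -0.2692, 0.0912]
tool_rot: [3.141, -0.0, 0.829]
contact_force: [-1.1, 0.4, 4.2]
opening: 0.0141
grip_force: 40.0
```

>>> send_rows([
  {"offset": [0, 0, -10], "yaw": 0},
  {"offset": [0, 0, -30], "yaw": 0},
  {"offset": [0, 0, -40], "yaw": 0},
  {"offset": [0, 0, -40], "yaw": -0.141},
  {"offset": [0, 0, -20], "yaw": -0.141},
  {"offset": [0, 0, 0], "yaw": -0.141},
  {"offset": [0, 0, 0], "yaw": -0.141},
  {"offset": [0, 0, 0], "yaw": -0.141},
  {"offset": [0, 0, 0], "yaw": -0.141},
  {"offset": [0, 0, 0], "yaw": -0.141},
  {"offset": [0, 0, 0], "yaw": -0.141},
  {"offset": [0, 0, 0], "yaw": -0.141},
  {"offset": [0, 0, 0], "yaw": -0.141},
  {"offset": [0, 0, 0], "yaw": -0.141},
  {"offset": [0, 0, 0], "yaw": -0.141},
  {"offset": [0, 0, 0], "yaw": -0.141},
  {"offset": [0, 0, 0], "yaw": -0.141},
  {"offset": [0, 0, 0], "yaw": -0.141},
  {"offset": [0, 0, 0], "yaw": -0.141},
])

```text
time: 12.75
tool_pos: [0.4226, -0.2688, 0.2309]
tool_rot: [3.141, -0.0, 3.091]
contact_force: [-0.8, -0.5, -1.2]
opening: 0.0137
grip_force: 40.0
```

>>> send_rows([
  {"offset": [-15, 25.7, 0], "yaw": 0},
  {"offset": [-15, 25.7, 0], "yaw": 0},
  {"offset": [-15, 25.7, 0], "yaw": 0},
  {"offset": [-15, 25.7, 0], "yaw": 0},
  {"offset": [-15, 25.7, 0], "yaw": 0},
  {"offset": [-15, 25.7, 0], "yaw": 0},
  {"offset": [-15, 25.7, 0], "yaw": 0},
  {"offset": [-15, 25.7, 0], "yaw": 0},
  {"offset": [-15, 25.7, 0], "yaw": 0},
  {"offset": [-15, 25.7, 0], "yaw": 0},
  {"offset": [0, 0, 20], "yaw": 0},
  {"offset": [0, 0, 15], "yaw": 0},
  {"offset": [0, 0, 0], "yaw": 0},
  {"offset": [0, 0, 0], "yaw": 0},
])

```text
time: 14.15
tool_pos: [0.5871, -0.021, 0.1961]
tool_rot: [3.141, -0.0, 3.085]
contact_force: [-0.3, -0.6, -0.5]
opening: 0.0137
grip_force: 40.0
```

Run:
```python
from h import *
from cell import status, read_camera, models
import cv2
s=status.observe();p=s["tool_pos"];print(p,s["tool_rot"],s["qpos"])
c=camera_info("wrist");im=read_camera("wrist");cv2.imwrite("pics/w3.png",im[:,:,::-1]);np.save("w3.npy",c)
print(models.regions_of("wrist","cam")[0]["extent"])
print("pred lock",proj(c,[[.586,-.0205,.105]],1),"tip",proj(c,[[p[0],p[1],p[2]-.0762]],1))
x,y=proj(c,[[.586,-.0205,.12]],1)[0].astype(int)-[70,60];print(x,y)
cv2.imwrite("pics/w3c.png",cv2.resize(im[y:y+120,x:x+140,::-1],None,fx=5,fy=5,interpolation=cv2.INTER_CUBIC))
```

```text
[ 0.5870781  -0.0210466   0.19607785] [ 3.14146443e+00 -4.22695962e-04  3.08466109e+00] [-1.66297215e-01  5.02454035e-01  1.42873796e+00  8.68949153e-05
  1.21083483e+00 -1.68019258e+00]
[281.1, 214.7, 347.4, 262.2]
pred lock [[315.39187108 245.05221886]] tip [[314.74500435 254.89486299]]
245 193
```

View pics/w3c.png

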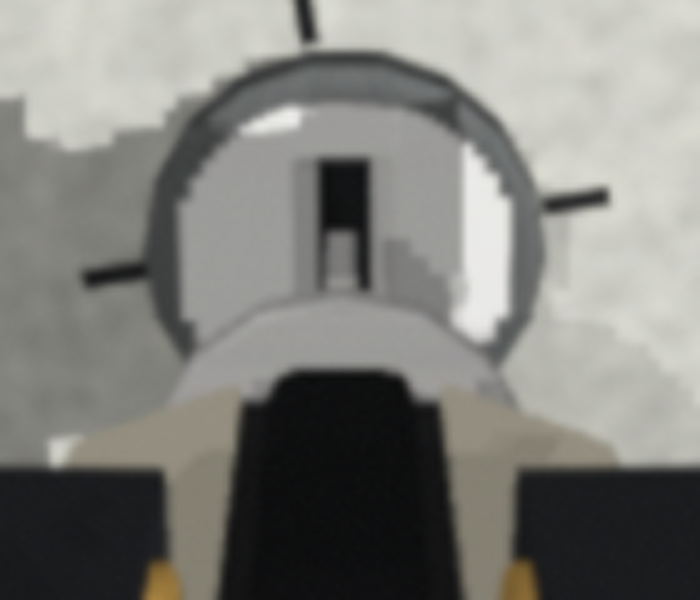

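Wrist crop: slot centre about (345,255), blade end at (342,230), parallel to the slot and laterally within 0.5 mm. I shift about 2 mm toward the front and insert.

>>> send_rows([
  {"offset": [2, 0.3, 5], "yaw": 0},
  {"offset": [0, 0, 5], "yaw": 0},
  {"offset": [0, 0, 2], "yaw": 0},
  {"offset": [0, 0, 2], "yaw": 0},
  {"offset": [0, 0, 2], "yaw": 0},
  {"offset": [0, 0, 2], "yaw": 0},
  {"offset": [0, 0, 1], "yaw": 0},
  {"offset": [0, 0, 1], "yaw": 0},
])

```text
time: 15.05
tool_pos: [0.5852, -0.0206, 0.1756]
tool_rot: [3.142, 0.0, 3.085]
contact_force: [1.3, -0.8, -1.3]
opening: 0.014
grip_force: 40.0
```

>>> send_rows([
  {"offset": [0, 0, 1], "yaw": 0},
  {"offset": [0, 0, 1], "yaw": 0},
  {"offset": [0, 0, 1], "yaw": 0},
  {"offset": [0, 0, 0], "yaw": 0},
])

```text
time: 15.45
tool_pos: [0.5851, -0.0205, 0.1726]
tool_rot: [3.141, -0.0, 3.085]
contact_force: [-0.1, 0.7, -0.5]
opening: 0.0138
grip_force: 40.0
```

>>> send_rows([
  {"offset": [0, 0, 0], "yaw": 0.1},
  {"offset": [0, 0, 0], "yaw": 0.1},
  {"offset": [0, 0, 0], "yaw": 0.1},
  {"offset": [0, 0, 0], "yaw": 0.1},
  {"offset": [0, 0, 0], "yaw": 0.1},
  {"offset": [0, 0, 0], "yaw": 0.1},
  {"offset": [0, 0, 0], "yaw": 0.1},
  {"offset": [0, 0, 0], "yaw": 0.1},
  {"offset": [0, 0, 0], "yaw": 0.1},
  {"offset": [0, 0, 0], "yaw": 0.1},
  {"offset": [0, 0, 0], "yaw": 0.1},
  {"offset": [0, 0, 0], "yaw": 0.1},
  {"offset": [0, 0, 0], "yaw": 0.1},
  {"offset": [0, 0, 0], "yaw": 0},
])

```text
time: 16.85
tool_pos: [0.586, -0.0199, 0.1728]
tool_rot: [3.139, -0.001, 1.784]
contact_force: [3.3, 3.9, -2.8]
opening: 0.0138
grip_force: 40.0
```

```bash
python3 -c "
from cell import status
s=status.observe();print(s['torque'],s['tool_rot'],s['joint_efforts'][5],s['contact_force'])"
```

```text
[ 0.67866101 -0.79794111  0.0558135 ] [ 3.13936833e+00 -7.17604093e-04  1.78406249e+00] 1.104096919298172 [ 3.30947211  3.91353745 -2.78779657]
```

>>> send_rows([
  {"offset": [0, 0, 0], "yaw": 0.05},
  {"offset": [0, 0, 0], "yaw": 0.05},
  {"offset": [0, 0, 0], "yaw": 0.05},
  {"offset": [0, 0, 0], "yaw": 0.05},
  {"offset": [0, 0, 0], "yaw": 0},
])

```text
time: 17.35
tool_pos: [0.5861, -0.0199, 0.1729]
tool_rot: [3.139, -0.001, 1.587]
contact_force: [4.6, 2.9, -3.2]
opening: 0.0138
grip_force: 40.0
```

```bash
python3 -c "
from cell import status
s=status.observe();print(s['torque'],s['tool_rot'],s['joint_efforts'][5],s['contact_force'])"
```

```text
[ 0.71405112 -0.86630179  0.07878664] [ 3.13921347e+00 -1.08956763e-03  1.58652367e+00] 0.5209548957645893 [ 4.56490989  2.87641911 -3.20319128]
```

>>> send_rows([
  {"offset": [0, 0, 0], "yaw": 0.05},
  {"offset": [0, 0, 0], "yaw": 0.05},
  {"offset": [0, 0, 0], "yaw": 0},
])

```text
time: 17.65
tool_pos: [0.5862, -0.02, 0.1729]
tool_rot: [3.139, -0.001, 1.487]
contact_force: [4.2, 3.2, -3.7]
opening: 0.0136
grip_force: 40.0
```

```bash
python3 -c "
from cell import status
s=status.observe();print(s['torque'],s['tool_rot'],s['joint_efforts'][5],s['contact_force'])"
```

```text
[ 0.69702353 -0.90137076  0.04561966] [ 3.13910485e+00 -1.29192273e-03  1.48654393e+00] 0.5191104859113693 [ 4.21707947  3.18071178 -3.73348151]
```

>>> send_rows([
  {"offset": [0, 0, 0], "yaw": 0.04},
  {"offset": [0, 0, 0], "yaw": 0.04},
  {"offset": [0, 0, 0], "yaw": 0},
])

```text
time: 17.95
tool_pos: [0.5863, -0.0199, 0.1729]
tool_rot: [3.139, -0.001, 1.408]
contact_force: [5.2, 2.6, -4.8]
opening: 0.014
grip_force: 40.1
```

Run:
```python
from cell import status,read_camera
import cv2
s=status.observe();print(s['torque'],s['tool_rot'],s['joint_efforts'][5],s['contact_force'])
im=read_camera("wrist");cv2.imwrite("pics/w4c.png",cv2.resize(im[190:320,235:395,::-1],None,fx=4,fy=4,interpolation=cv2.INTER_CUBIC))
```

```text
[ 0.69493422 -1.04675488  0.3723438 ] [ 3.13889149e+00 -1.32222253e-03  1.40753559e+00] 0.7396305352449417 [ 5.22232924  2.63978851 -4.84819582]
```

View pics/w4c.png

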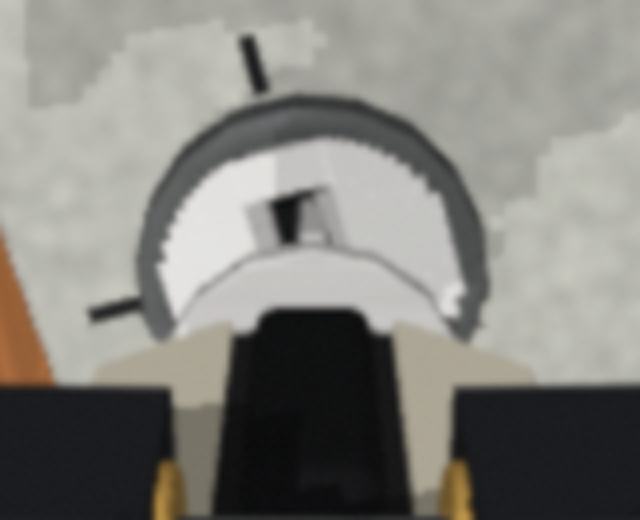

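Torque jumped from 0.05 to 0.37 Nm, and the slot (crop (290,215)) points at the side mark (253,65), so it is at its stop. One small extra nudge to seat it, then I undo the wind-up.

>>> send_rows([
  {"offset": [0, 0, 0], "yaw": 0.02},
  {"offset": [0, 0, 0], "yaw": 0.02},
  {"offset": [0, 0, 0], "yaw": 0},
  {"offset": [0, 0, 0], "yaw": 0},
])

```text
time: 18.4
tool_pos: [0.5863, -0.02, 0.1729]
tool_rot: [3.139, -0.001, 1.369]
contact_force: [5.0, 4.0, -4.6]
opening: 0.014
grip_force: 40.2
```

```bash
python3 -c "
from cell import status
s=status.observe();print(s['torque'],s['tool_rot'],s['joint_efforts'][5],s['contact_force'])"
```

```text
[ 0.61453323 -1.00809538  0.59636635] [ 3.13885558e+00 -1.21713984e-03  1.36917962e+00] 0.6221562623977661 [ 4.99195941  4.03383447 -4.572291  ]
```

>>> send_rows([
  {"offset": [0, 0, 0], "yaw": -0.06},
  {"offset": [0, 0, 0], "yaw": -0.06},
  {"offset": [0, 0, -2], "yaw": 0},
  {"offset": [0, 0, -3], "yaw": 0},
  {"offset": [0, 0, -5], "yaw": 0},
  {"offset": [0, 0, -10], "yaw": 0},
  {"offset": [0, 0, -20], "yaw": 0},
  {"offset": [0, 0, -25], "yaw": 0},
  {"offset": [0, 0, 0], "yaw": 0},
])

```text
time: 19.3
tool_pos: [0.5864, -0.0209, 0.2419]
tool_rot: [3.135, 0.001, 1.485]
contact_force: [1.0, -0.7, -0.9]
opening: 0.0137
grip_force: 40.0
```

>>> send_rows([
  {"offset": [0, 0, 0], "yaw": 0.132},
  {"offset": [0, 0, 0], "yaw": 0.132},
  {"offset": [0, 0, 0], "yaw": 0.132},
  {"offset": [0, 0, 0], "yaw": 0.132},
  {"offset": [0, 0, 0], "yaw": 0.132},
  {"offset": [-29.4, 4.8, 0], "yaw": 0},
  {"offset": [-29.4, 4.8, 0], "yaw": 0},
  {"offset": [-29.4, 4.8, 0], "yaw": 0},
  {"offset": [-29.4, 4.8, 0], "yaw": 0},
  {"offset": [-29.4, 4.8, 0], "yaw": 0},
  {"offset": [-29.4, 4.8, 0], "yaw": 0},
  {"offset": [-29.4, 4.8, 0], "yaw": 0},
  {"offset": [-29.4, 4.8, 0], "yaw": 0},
  {"offset": [-29.4, 4.8, 0], "yaw": 0},
  {"offset": [-29.4, 4.8, 0], "yaw": 0},
  {"offset": [0, 0, 0], "yaw": 0},
  {"offset": [0, 0, 0], "yaw": 0},
])

```text
time: 21.0
tool_pos: [0.4203, -0.2691, 0.2373]
tool_rot: [-3.14, -0.0, 0.823]
contact_force: [1.7, -0.7, -2.7]
opening: 0.0138
grip_force: 40.0
```

Run:
```python
from h import *
from cell import status,read_camera
import cv2
s=status.observe();p=s["tool_pos"];print(p,s['tool_rot'])
T=camera_info("top");im=read_camera("top");u,v=proj(T,[[.586,-.02,.105]])[0].astype(int)
a=cv2.resize(im[v-35:v+35,u-40:u+40,::-1],(400,350),interpolation=cv2.INTER_CUBIC)
c=camera_info("wrist");im=read_camera("wrist");print("well",proj(c,[[.4213,-.2716,.055]],1),"tip",proj(c,[[p[0],p[1],p[2]-.076]],1))
b=cv2.resize(im[130:300,215:410,::-1],(400,350),interpolation=cv2.INTER_CUBIC)
cv2.imwrite("pics/w5.png",np.hstack([a,b]))
```

```text
[ 0.42025573 -0.26913449  0.23731146] [-3.14033988e+00 -2.31069544e-04  8.23070101e-01]
well [[315.37014994 211.42585373]] tip [[312.50284395 252.288005  ]]
```

View pics/w5.png

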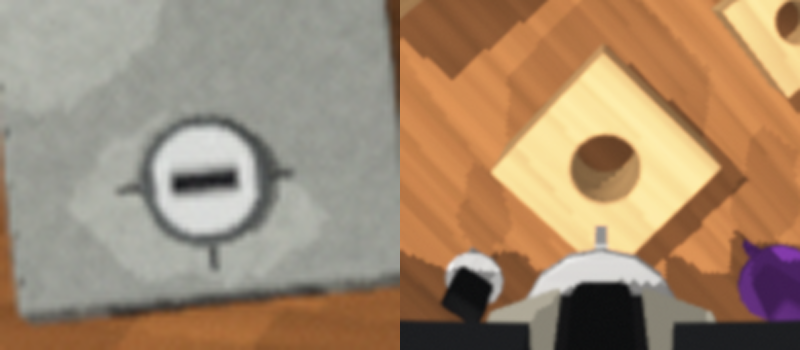

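Lock crop: the slot lies between the side marks, so it is locked. Well centre is wrist px (315,212), as predicted. I lower the key at its original pose.

>>> send_rows([
  {"offset": [1.9, 1.9, 0], "yaw": 0},
  {"offset": [0, 0, 25], "yaw": 0},
  {"offset": [0, 0, 25], "yaw": 0},
  {"offset": [0, 0, 20], "yaw": 0},
  {"offset": [0, 0, 10], "yaw": 0},
  {"offset": [0, 0, 10], "yaw": 0},
  {"offset": [0, 0, 10], "yaw": 0},
  {"offset": [0, 0, 10], "yaw": 0},
  {"offset": [0, 0, 10], "yaw": 0},
  {"offset": [0, 0, 10], "yaw": 0},
  {"offset": [0, 0, 8], "yaw": 0},
  {"offset": [0, 0, 3], "yaw": 0},
  {"offset": [0, 0, 2], "yaw": 0},
  {"offset": [0, 0, 1], "yaw": 0},
  {"offset": [0, 0, 0], "yaw": 0},
])

```text
time: 22.6
tool_pos: [0.4237, -0.2691, 0.0939]
tool_rot: [3.141, -0.0, 0.825]
contact_force: [-0.3, 0.1, -2.4]
opening: 0.0137
grip_force: 40.0
```

>>> send_rows([
  {"offset": [0, 0, 1], "yaw": 0},
  {"offset": [0, 0, 1], "yaw": 0},
  {"offset": [0, 0, 1], "yaw": 0},
  {"offset": [0, 0, 0], "yaw": 0},
])

```text
time: 23.0
tool_pos: [0.4237, -0.269, 0.0911]
tool_rot: [3.141, -0.0, 0.825]
contact_force: [-0.7, 1.5, 4.1]
opening: 0.0139
grip_force: 40.0
```

Contact at the original height, so the flange is on the face. I release and rise.

>>> send_rows([
  {"offset": [0, 0, 0], "yaw": 0},
  {"offset": [0, 0, 0], "yaw": 0},
  {"offset": [0, 0, 0], "yaw": 0},
  {"offset": [0, 0, 0], "yaw": 0},
  {"offset": [0, 0, -10], "yaw": 0},
  {"offset": [0, 0, -30], "yaw": 0},
  {"offset": [0, 0, -40], "yaw": 0},
  {"offset": [0, 0, -40], "yaw": 0},
  {"offset": [0, 0, -40], "yaw": 0},
  {"offset": [0, 0, 0], "yaw": 0},
  {"offset": [0, 0, 0], "yaw": 0},
], hand=0.55)

```text
time: 24.1
tool_pos: [0.4237, -0.269, 0.2518]
tool_rot: [3.139, -0.0, 0.825]
contact_force: [-1.1, -0.2, -0.5]
opening: 0.0414
grip_force: 0.0
```

Run:
```python
from h import *
from cell import status,read_camera
import cv2
print(status.observe()["tool_pos"])
im=read_camera("side");a=cv2.resize(im[160:430,200:480,::-1],(400,386),interpolation=cv2.INTER_CUBIC)
c=camera_info("wrist");im=read_camera("wrist");print(proj(c,[[.4213,-.2716,.059],[.4213,-.2716,.103]],1))
b=cv2.resize(im[120:300,220:407,::-1],(400,386),interpolation=cv2.INTER_CUBIC)
cv2.imwrite("pics/w6.png",np.hstack([a,b]))
```

```text
[ 0.42370229 -0.26904973  0.25184199]
[[313.05688883 210.80140025]
 [313.13878458 224.18281553]]
```

View pics/w6.png

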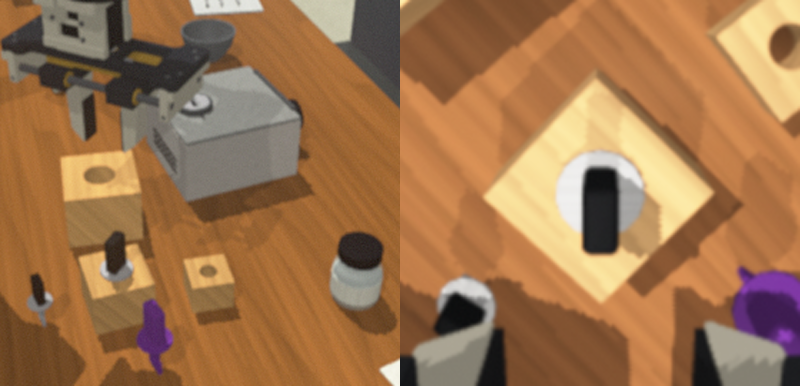

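The key is upright with its flange on the middle stand (600,195), the lid is shut, and nothing else has moved.

```bash
python3 -c "
from cell import ticket
print(ticket.hand_in())"
```

```text
the job is handed in; nothing more can be done
None
```

The lid is shut, the lock is turned clockwise to its stop, the key is back fully down and upright in its stand, nothing else was seen to have moved, and the job is handed in at about 24 s.

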